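# Power up the board under test

## Robot

A 6-joint arm with a two-finger parallel gripper is mounted at the origin on the work surface. World frame = base frame: x ahead of the robot, y to its left, z up, the work surface at z = 0. Lengths are in m, angles in degrees, forces in N, time in s.
With the tool pointing down it reaches from about 0.275 to 0.75 m from the base axis. Payload 10.2 kg.
Tool frame: the origin (TCP) lies at the very end of the fingers, on their centre line; the grasp point (between the pads) lies 19 mm behind it; z points along the fingers, y is the direction in which the jaws open and shut (so a half turn about z gives the same grasp; the last joint's range is limited). The gripper opens to 88 mm and grips with 3 to 60 N. Pads are 18 mm wide; open, the fingers measure 123 mm over their backs; the gripper's body (75 mm by 187 mm) begins 45 mm behind the grasp point.
Start: joints at [-79.492, 17.928, 85.812, -0, 76.261, -12.8], TCP at [0.208, -0.482, 0.239] pointing down, gripper open.
Joint ranges: [-168.41, 168.41], [-55.51, 124.54], [10.69, 146.95], [-70.63, 250.63], [1, 178], [-165.06, 165.06]. Speed limits (degrees/s): [136.94, 136.94, 172.46, 180, 180, 180].

## Interface

Orientations are given as a 3x3 rotation matrix whose columns are the frame's x, y, z axes.
In Python, from cell import get_state, cams, bot gives the robot as it stands.
- The arm moves only by the tool carry_out, never from a script. Its argument "increments" is a list of rows, each an object of numbers: "x", "y", "z": the shift along the tool's x, y, z in m; "yaw": the turn about the tool's z in degrees. In form: [{"x": .., "y": .., "z": .., "yaw": ..}, ...]. A call has 1 to 12 rows; each row is the pose to reach, as a shift and turn from the pose commanded when the call began, along the tool's axes at that moment; what a row does not reach only later rows make up. A row lasts 1/10 s, in which the tool goes at most 50 mm and 8.59 degrees, less where a joint would pass 70% of its speed; a pose out of reach is approached as far as the arm can. A call with a gripper value outside its range is refused whole. "claw" is the finger opening in m, from 0 to 0.0881, set as the call begins (left out, the last holds). The fingers move at their own pace and stop on an object; "force" is the grip in N (left out, the last holds). Time passes only in rows, so rows that repeat a pose let the fingers close. It gives the time, the measured TCP pose, the force and the opening at its end, in the units of the state.
- get_state(): the state, without advancing time (a new reading comes with each control period).
- cams.grab_frame(name): name is "side" or "top"; returns a dict with "frame" (480x640x3 uint8, red, green, blue), "z_map" (480x640 float32, m along the optical axis (not along the pixel's ray), 0 where there is no reading), "fx", "fy", "cx", "cy" (pixels), "rvec" (rotation vector, rad) and "tvec" (3), from world to camera coordinates, as OpenCV has them. Camera axes: x right, y down, z forward; pixel columns grow to the right and rows downward; lengths in m; the calibration is good to about 2 mm. A picture is of the moment at which its call begins.
- bot.job_done(): hands the job in, once; it reports no verdict.
The state is a dict: "time_s": time; "joint_pos": joint angles; "joint_vel": joint speeds; "joint_torque": joint torques, N m; "tcp_pos": TCP position; "tcp_rot": TCP orientation; "contact_force": force on the tool from outside, world axes, zero at the start; "torque": the same for the moment, N m; "gripper_width": finger opening in m.
Only numpy, scipy, OpenCV 4.12 (cv2) and the standard library are available. Lean on these libraries where they do the work, as an engineer would, in place of code of your own. Each camera call takes 0.05 s, during which the arm holds its last target.

## Task

Bring up the circuit board on the test bench: first switch on the outlet strip by pushing the raised end of its rocker all the way down, then push the round key of the push-button station fully in, and last press the board's reset button all the way down for a moment and let it spring back. Press nothing else on the station, only press and never pick up or carry anything, and leave the station and the other things on the bench standing where they are.

Things in the scene. Friction and masses are not known exactly. Their poses are not given: they have to be found in the camera images.
- strip: White outlet strip fixed to the bench, 75 (x) by 180 (y) by 45 mm high, with two sockets and, near its +y end, one black rocker switch. Origin: centre of the underside; z up. It is turned up to 0.4 rad either way.
- rocker_end (a point): Point to push: on top of the rocker's raised half (30 mm wide in strip y, 24 mm long), 17 mm from the hinge line towards strip +x. The hinge line runs along strip y at y = +58 mm, 54 mm above the bench. The raised half slopes up 0.3 rad (7 mm) to its outer end; pushed home it lies level, 54 mm above the bench, 9 mm above the case. 3 to 4 N here moves it; it stays as left.
- rocker (a joint): Rocker angle in rad: 0 to 0.03 = off as found (+x half raised), 0.3 = on (+x half level, the other half raised); counts as on above 0.24.
- station: Grey push-button station, a loose box of about 0.8 kg, 90 (x) by 150 (y) by 50 mm high, with three black keys in a row along its y: a round one (30 mm across) at y = +47 mm, a square one (25 mm) at the middle and a bar-shaped one (44 by 16 mm) at y = -47 mm. Origin: centre of the underside; z up. Turned up to 0.4 rad.
- round_key_top (a point): Centre of the top of the round key, 66 mm above the bench while out. It goes straight down 7 mm, with about 3 N all the way, and stays down (latching).
- round_key (a joint): Travel of the round key in m: 0 = out, 0.007 = fully in; counts as in above 0.0055.
- square_key (a joint): Travel of the square key in m, 0 to 0.006, springs back, top 64 mm above the bench; not to be pressed.
- bar_key (a joint): Travel of the bar key in m, 0 to 0.006, springs back, top 64 mm above the bench; not to be pressed.
- board: Green circuit board, 125 (x) by 135 (y) mm, on 12 mm pillars over a yellow mat of 165 by 165 by 2 mm, all fixed to the bench; two finned heatsinks up to 46 mm above the bench along its +x side. Origin: centre of the mat's underside; z up. Turned up to 0.4 rad.
- reset_top (a point): Centre of the top of the reset button, a black round cap 16 mm across on a steel square of 24 mm, the board's only button, at x = -30, y = -36 mm on the board; 35 mm above the bench while out. It goes straight down 6 mm, needs about 1.2 N at first and 4 N at the bottom, and springs back.
- reset (a joint): Travel of the reset button in m: 0 = out, 0.006 = fully down; counts as pressed above 0.0045 for 0.1 s.
- brick: Bystander: black plug-in adapter, 50 by 90 by 32 mm, on the bench beside the strip (its -x side). Origin: underside centre.
- screwdriver: Bystander: screwdriver, 150 mm long, lying on the bench on the -x side of the station. Origin: under its middle.
- spool: Bystander: small steel wire spool, 52 mm across, 44 mm high, standing beyond the mat (+x side). Origin: underside centre.
- heatsink: Bystander: spare finned heatsink, 34 by 50 by 26 mm, on the -x side of the mat. Origin: underside centre.
- bottle: Bystander: capped bottle, 56 mm across, 140 mm high, standing at the back left. Origin: underside centre.
- meter: Bystander: hand multimeter, 170 by 85 by 42 mm, lying at the back right. Origin: underside centre.
Things that resemble listed ones, but are neither listed nor needed, are in the scene too. What is shaped like the station but orange or pink is not meant.

How it is judged (in metres and radians):
On the way, in this order (a step that is already met when the one before it is completed fails the run):
1. the strip's rocker is on (value of joint rocker above 0.24 rad), for 0.2 s.
2. the station's round key is fully in (value of joint round_key above 0.0055 m), for 0.2 s.
3. the board's reset button is pressed down (value of joint reset above 0.0045 m), for 0.1 s.
At the end, for the whole second after the job is handed in: The rocker is on (above 0.24 rad), the round key is in (above 5.5 mm), the reset button and the station's other two keys are out (below 1.5 mm), and the station and every bystander are within 30 mm of where they began (value of joint rocker above 0.24 rad and value of joint round_key above 0.0055 m and value of joint each of reset, square_key, bar_key below 0.0015 m and distance of each of station, brick, screwdriver, spool, heatsink, bottle, meter from where it was at the start of the episode below 0.03 m); the robot touches nothing.
It fails at once if the round key is pushed before the strip is on (value of joint round_key above 0.004 m and value of joint rocker below 0.2 rad).
It fails at once if reset is pressed before the strip is on and the round key is in (value of joint reset above 0.003 m and (value of joint rocker below 0.2 rad or value of joint round_key below 0.005 m)).
It fails at once if another key of the station is pressed (over 4 mm) (value of joint any of square_key, bar_key above 0.004 m).
It fails at once if the station or a bystander is lifted or carried (raised 20 mm) (height (world z) of any of station, brick, screwdriver, spool, heatsink, bottle, meter above 0.02 m).
It fails at once if the station or a bystander is shifted more than 30 mm, or the bottle, spool or station tipped over (distance of any of station, brick, screwdriver, spool, heatsink, bottle, meter from where it was at the start of the episode above 0.03 m or angle between any of bottle, spool, station's own z axis and vertical above 0.5 rad).
It also fails if it takes over 48 s, if anything falls off the work surface, if the arm or the gripper's body presses on something with over 40 N, if the wrist force passes 120 N, or if a joint passes its speed limit or range.

## Working session

There is one attempt and no reset: what is moved stays moved. The work goes in short steps, Python scripts to look and compute and a tool call to move; the robot and the scene stay as the last step left them, time stands still between calls to the robot, and variables do not carry over. Pictures are saved under pics/ and viewed, and the job is handed in when it is done.

Besides the shell and the picture viewer there is one more tool, called after ">>>" as name(argument=value, ...) on one line, values as JSON. carry_out: Moves the arm, as the interface text tells. Its arguments: {"type":"object","properties":{"increments":{"type":"array","items":{"type":"object","properties":{"x":{"type":"number"},"y":{"type":"number"},"z":{"type":"number"},"yaw":{"type":"number"}}}},"claw":{"type":"number"},"force":{"type":"number"}},"required":["increments"]}

```bash
mkdir -p pics
cat > h.py <<'E'
import numpy as np, cv2
from cell import get_state, cams, bot
def grab(n):
    f=cams.grab_frame(n); np.savez('last_%s.npz'%n,**{k:f[k] for k in f}); return f
def world(f):
    R,_=cv2.Rodrigues(np.array(f['rvec'],float)); t=np.array(f['tvec'],float).ravel()
    v,u=np.mgrid[0:480,0:640]; z=f['z_map']
    P=np.stack([(u-f['cx'])/f['fx']*z,(v-f['cy'])/f['fy']*z,z],-1)
    W=(P-t)@R; W[z==0]=np.nan; return W
def proj(f,p):
    q,_=cv2.projectPoints(np.array(p,float).reshape(-1,3),np.array(f['rvec'],float),np.array(f['tvec'],float),np.array([[f['fx'],0,f['cx']],[0,f['fy'],f['cy']],[0,0,1.]]),None); return q.reshape(-1,2)
E
python3 - <<'E'
from h import *
for n in('top','side'):
    f=grab(n); cv2.imwrite(f'pics/{n}0.png',f['frame'][:,:,::-1])
s=get_state(); print(s['time_s'],s['tcp_pos'],s['tcp_rot'],s['contact_force'])
E
```

```text
0.1 [ 0.20767606 -0.48196462  0.23824665] [[ 9.18419198e-01  3.95608578e-01 -1.72112489e-04]
 [ 3.95608530e-01 -9.18418628e-01  1.05572161e-03]
 [ 2.59581210e-04 -1.03768417e-03 -9.99999428e-01]] [0.42411575 0.12388465 0.55498678]
```

View pics/top0.png

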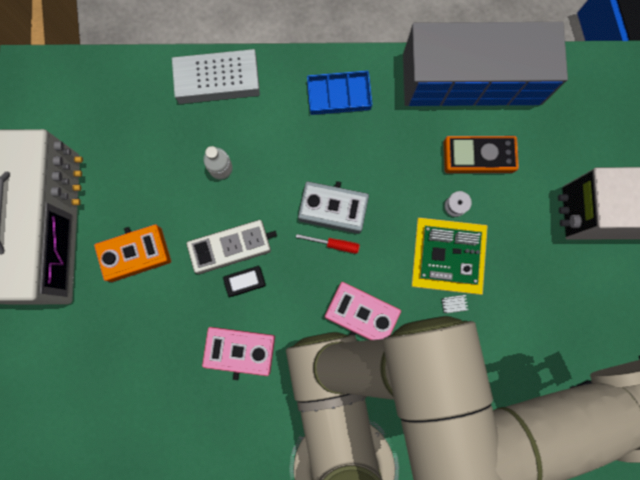

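View pics/side0.png

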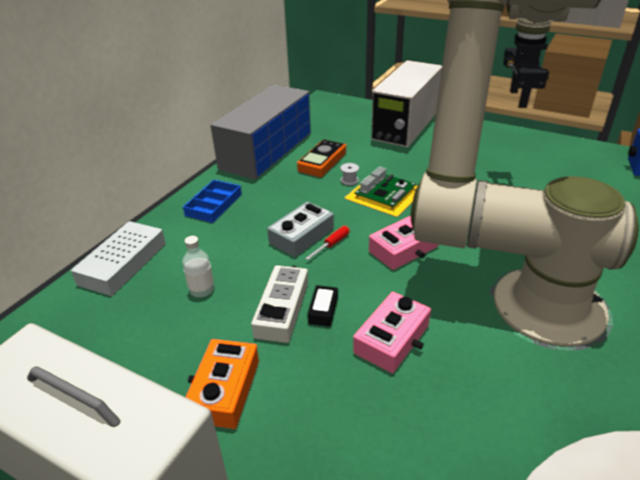

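The top view has image up = +x and left = +y. Station-shaped candidates are grey (333,205), orange (132,252), pink (363,312) and pink (238,352); only the grey one fits. The strip is at (229,246) with its rocker at (203,252), and the board is at (450,256) with its reset at (467,268). Next I'll measure these and check them in enlarged crops.

Run:
```python
from h import *
f=dict(np.load('last_top.npz')); W=world(f)
im=f['frame']
hsv=cv2.cvtColor(im,cv2.COLOR_RGB2HSV)
v,u=np.mgrid[0:480,0:640]
def fit(name,box,zr,extra=None):
    x0,y0,x1,y1=box
    m=(u>=x0)&(u<=x1)&(v>=y0)&(v<=y1)&(W[...,2]>zr[0])&(W[...,2]<zr[1])
    if extra is not None: m&=extra
    p=W[m][:,:2].astype(np.float32)
    r=cv2.minAreaRect(p*1000); print(name,m.sum(),r,np.median(W[m][:,2]))
fit('strip',(180,215,275,280),(.038,.07))
fit('station',(290,175,375,235),(.042,.056))
fit('mat',(405,212,495,300),(-.01,.1),(hsv[...,0]>20)&(hsv[...,0]<33)&(hsv[...,1]>150))
for n,(a,b) in dict(round=(314,201),square=(334,205),bar=(353,209),rock=(203,252),reset=(467,268)).items():
    print(n); print(np.round(W[b-1:b+2,a-1:a+2].reshape(-1,3).mean(0),4))
for n,(x0,y0,x1,y1) in dict(a=(180,170,380,290),b=(405,210,495,300)).items():
    k=4 if n=='a' else 6
    cv2.imwrite(f'pics/crop_{n}.png',cv2.resize(im[y0:y1,x0:x1,::-1],None,fx=k,fy=k,interpolation=2))
```

```text
strip 2490 ((481.4534606933594, 258.2847595214844), (116.25833892822266, 180.2128143310547), 16.329038619995117) 0.04515656813814585
station 1985 ((593.1342163085938, 20.22589111328125), (149.7345733642578, 91.72427368164062), 78.10916137695312) 0.05017540237112182
mat 1881 ((481.5141906738281, -256.4377136230469), (167.95960998535156, 167.15542602539062), 83.05812072753906) 0.0014092671791629285
round
[0.5998 0.0638 0.0646]
square
[0.5905 0.018  0.0634]
bar
[ 0.5809 -0.0253  0.0634]
rock
[0.4849 0.3172 0.0538]
reset
[ 0.447  -0.2869  0.036 ]
```

View pics/crop_a.png

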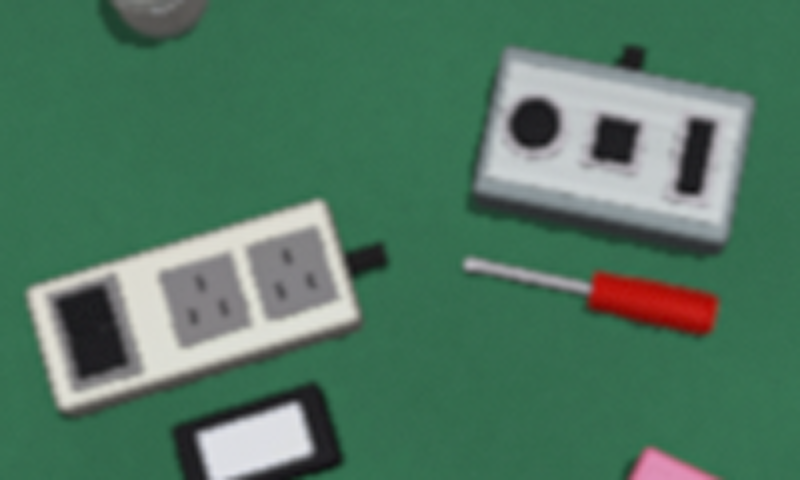

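View pics/crop_b.png

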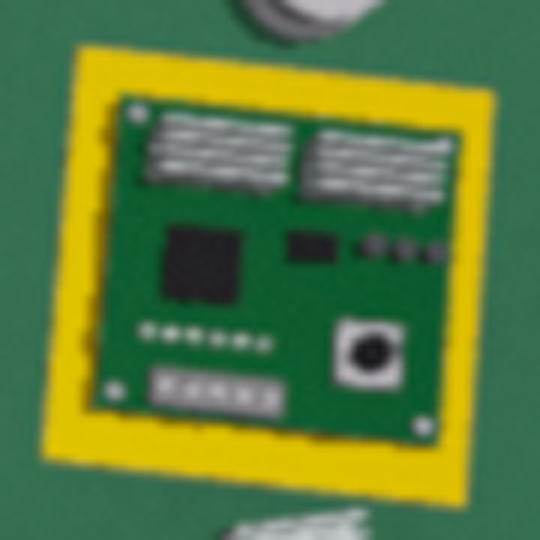

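```bash
python3 - <<'E'
from h import *
f=dict(np.load('last_top.npz')); W=world(f); im=f['frame']; g=im.max(2).astype(int)
v,u=np.mgrid[0:480,0:640]
sat=cv2.cvtColor(im,cv2.COLOR_RGB2HSV)[...,1]
B=lambda b:(u>=b[0])&(u<=b[2])&(v>=b[1])&(v<=b[3])
m=B((180,218,274,275))&(W[...,2]>.038)&(W[...,2]<.06)&(g>60)
m=cv2.morphologyEx(m.astype(np.uint8),cv2.MORPH_OPEN,np.ones((5,5)))>0
n,l,st,c=cv2.connectedComponentsWithStats(m.astype(np.uint8)); i=1+st[1:,4].argmax(); m=l==i
mf=cv2.morphologyEx(m.astype(np.uint8),cv2.MORPH_CLOSE,np.ones((25,25)))>0
r=cv2.minAreaRect((W[m][:,:2]*1000).astype(np.float32)); print('strip',m.sum(),r)
def dark(name,b,thr,zmin):
    mm=B(b)&(g<thr)&(W[...,2]>zmin); p=W[mm]
    print(name,mm.sum(),np.round(p.mean(0),4),cv2.minAreaRect((p[:,:2]*1000).astype(np.float32)),'zmax',np.percentile(p[:,2],[50,95]))
dark('rocker',(190,238,216,270),70,.045)
dark('round',(305,192,323,211),70,.055)
dark('square',(326,196,342,213),70,.055)
dark('bar',(345,196,362,221),70,.055)
dark('reset',(461,262,474,274),70,.025)
# rocker height map along strip x
for row in range(240,268,3): print(row,[tuple(np.round(1000*W[row,203]).astype(int))])
# project hypotheses
f2=dict(np.load('last_side.npz'))
def pose(o,yaw,p):
    c,s=np.cos(yaw),np.sin(yaw); return [o[0]+c*p[0]-s*p[1],o[1]+s*p[0]+c*p[1],p[2]]
a=np.radians(r[2] if r[2]<45 else r[2]-90)
H={'rock':pose((r[0][0]/1e3,r[0][1]/1e3),a,(.017,.058,.059)),
'hinge':pose((r[0][0]/1e3,r[0][1]/1e3),a,(0,.058,.054)),
'round':pose((.5931,.0202),np.radians(-11.9),(0,.047,.066)),
'reset':pose((.4815,-.2564),np.radians(-6.94),(-.030,-.036,.035))}
for k in H: print(k,np.round(H[k],4),proj(f,H[k])[0],proj(f2,H[k])[0])
for nm,ff in(('top',f),('side',f2)):
    I=cv2.resize(ff['frame'][:,:,::-1],None,fx=4,fy=4,interpolation=cv2.INTER_CUBIC)
    for k in H:
        q=(proj(ff,H[k])[0]+.5)*4; cv2.drawMarker(I,tuple(int(x) for x in q),(0,0,255) if k!='hinge' else (255,200,0),0,16,1)
    cr=[]
    for k in('hinge','round','reset'):
        q=(proj(ff,H[k])[0])*4; x,y=int(q[0]),int(q[1]); cr.append(I[y-120:y+120,x-120:x+120])
    cv2.imwrite(f'pics/hyp_{nm}.png',np.hstack(cr))
E
python3 -c "
import cv2,numpy as np
cv2.imwrite('pics/hyp.png',np.vstack([cv2.imread('pics/hyp_%s.png'%n) for n in('top','side')]))"
```

```text
strip 1834 ((504.80615234375, 250.2165069580078), (75.91211700439453, 151.59707641601562), 16.295698165893555)
rocker 258 [0.4834 0.318  0.0548] ((483.3381042480469, 318.040283203125), (46.33937072753906, 28.34195899963379), 17.565481185913086) zmax [0.05465699 0.06032622]
round 102 [0.6011 0.0658 0.0652] ((600.9629516601562, 66.03582763671875), (22.92085075378418, 26.214441299438477), 89.84292602539062) zmax [0.06491757 0.06980193]
square 84 [0.5913 0.0195 0.0631] ((591.1774291992188, 19.438995361328125), (19.528793334960938, 22.429622650146484), 80.12902069091797) zmax [0.06297064 0.06720083]
bar 90 [ 0.5818 -0.0262  0.0633] ((582.1016845703125, -26.170013427734375), (11.463851928710938, 41.896697998046875), 77.51773071289062) zmax [0.06349836 0.06895668]
reset 25 [ 0.4466 -0.2866  0.0339] ((446.7311706542969, -286.6334228515625), (11.021770477294922, 11.881427764892578), 66.01155090332031) zmax [0.03407685 0.03930803]
240 [(np.int64(514), np.int64(320), np.int64(41))]
243 [(np.int64(505), np.int64(317), np.int64(57))]
246 [(np.int64(499), np.int64(317), np.int64(54))]
249 [(np.int64(491), np.int64(317), np.int64(57))]
252 [(np.int64(485), np.int64(317), np.int64(53))]
255 [(np.int64(478), np.int64(317), np.int64(54))]
258 [(np.int64(472), np.int64(318), np.int64(48))]
261 [(np.int64(465), np.int64(318), np.int64(49))]
264 [(np.int64(458), np.int64(318), np.int64(49))]
267 [(np.int64(452), np.int64(319), np.int64(42))]
rock [0.5048 0.3107 0.059 ] [205.67541614 242.97862117] [265.87281789 303.44469564]
hinge [0.4885 0.3059 0.054 ] [208.00330633 250.36624124] [274.26480294 306.28695027]
round [0.6028 0.0662 0.066 ] [312.93309112 199.60648758] [286.54258317 223.83648714]
reset [ 0.4474 -0.2885  0.035 ] [467.58344674 267.87184385] [400.79642171 179.99889479]
```

View pics/hyp.png

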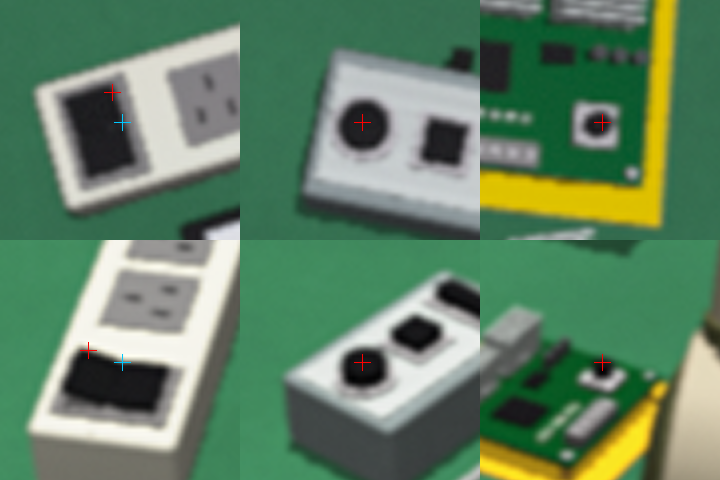

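Red marks sit on the round key and reset in both views. The first strip fit was cut short, so I use the rocker blob centre instead, which agrees with the full strip outline. Targets: rocker end (0.5005, 0.323), round key (0.602, 0.066), reset (0.447, -0.288). I'll push with closed fingers.

>>> carry_out(increments=[{"x":0.03,"y":-0.03,"yaw":2},{"x":0.065,"y":-0.065,"yaw":4},{"x":0.098,"y":-0.101,"yaw":7},{"x":0.13,"y":-0.138,"yaw":7},{"x":0.164,"y":-0.174,"yaw":7},{"x":0.198,"y":-0.21,"yaw":7},{"x":0.232,"y":-0.246,"yaw":7},{"x":0.266,"y":-0.282,"yaw":7},{"x":0.3,"y":-0.318,"yaw":7},{"x":0.334,"y":-0.354,"yaw":7},{"x":0.368,"y":-0.39,"yaw":7},{"x":0.402,"y":-0.426,"yaw":7}], claw=0, force=20)

```text
schema error: expected keys x, y, z, yaw
```

>>> carry_out(increments=[{"x":0.03,"y":-0.03,"z":0,"yaw":2},{"x":0.065,"y":-0.065,"z":0,"yaw":4},{"x":0.098,"y":-0.101,"z":0,"yaw":7},{"x":0.13,"y":-0.138,"z":0,"yaw":7},{"x":0.164,"y":-0.174,"z":0,"yaw":7},{"x":0.198,"y":-0.21,"z":0,"yaw":7},{"x":0.232,"y":-0.246,"z":0,"yaw":7},{"x":0.266,"y":-0.282,"z":0,"yaw":7},{"x":0.3,"y":-0.318,"z":0,"yaw":7},{"x":0.334,"y":-0.354,"z":0,"yaw":7},{"x":0.368,"y":-0.39,"z":0,"yaw":7},{"x":0.402,"y":-0.426,"z":0,"yaw":7}], claw=0, force=20)

```text
time_s: 1.3
tcp_pos: [0.4085, 0.0704, 0.2387]
tcp_rot: [[0.96, 0.281, 0.0], [0.281, -0.96, -0.0], [0.0, 0.0, -1.0]]
contact_force: [1.7, -0.8, -0.3]
gripper_width: 0.0004
```

>>> carry_out(increments=[{"x":0.028,"y":-0.038,"z":0,"yaw":0},{"x":0.056,"y":-0.076,"z":0,"yaw":0},{"x":0.084,"y":-0.114,"z":0,"yaw":0},{"x":0.112,"y":-0.152,"z":0,"yaw":0},{"x":0.14,"y":-0.19,"z":0.02,"yaw":0},{"x":0.1595,"y":-0.2175,"z":0.05,"yaw":0},{"x":0.1595,"y":-0.2175,"z":0.09,"yaw":0},{"x":0.1595,"y":-0.2175,"z":0.13,"yaw":0},{"x":0.1595,"y":-0.2175,"z":0.15,"yaw":0},{"x":0.1595,"y":-0.2175,"z":0.15,"yaw":0}])

```text
time_s: 2.3
tcp_pos: [0.4987, 0.321, 0.0855]
tcp_rot: [[0.96, 0.281, -0.006], [0.281, -0.96, -0.002], [-0.006, 0.001, -1.0]]
contact_force: [-0.9, 0.7, -0.1]
gripper_width: 0.0005
```

Run:
```python
from h import *
s=get_state(); print(s['tcp_pos'],s['contact_force'])
f=grab('side'); q=proj(f,[.4885,.31,.06])[0].astype(int)
cv2.imwrite('pics/s1.png',cv2.resize(f['frame'][q[1]-75:q[1]+75,q[0]-100:q[0]+100,::-1],None,fx=4,fy=4,interpolation=2))
```

```text
[0.49874722 0.32104376 0.08553214] [-0.87714213  0.73130251 -0.06972992]
```

View pics/s1.png

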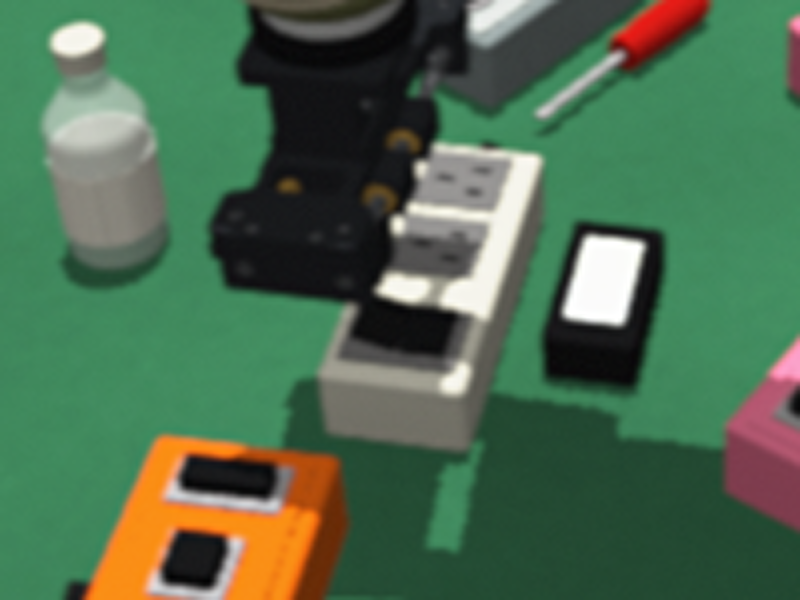

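Run:
```python
from h import *
s=get_state()
f=dict(np.load('last_side.npz')); W=world(f)
for z in (0,.045,.064): print(z,proj(f,s['tcp_pos']+np.array([0,0,z])))
m=(abs(W[...,0]-.4987)<.12)&(abs(W[...,1]-.321)<.12)&(W[...,2]>.07)&(W[...,2]<.25)
P=W[m]; R=np.array(s['tcp_rot']); L=(P-s['tcp_pos'])@R
for a in np.arange(-.16,.02,.01):
    k=(L[:,2]>=a)&(L[:,2]<a+.01)
    if k.sum()>3: print(round(a,3),k.sum(),np.round(np.percentile(L[k][:,0],[3,97])*1000),np.round(np.percentile(L[k][:,1],[3,97])*1000))
I=cv2.resize(f['frame'][200:350,180:360,::-1],None,fx=4,fy=4,interpolation=2)
for z in (0,.064):
    q=proj(f,s['tcp_pos']+np.array([0,0,z]))[0]; cv2.drawMarker(I,(int((q[0]-180)*4),int((q[1]-200)*4)),(0,0,255),0,20,2)
I=np.clip(I.astype(float)*2.2,0,255).astype(np.uint8)
cv2.imwrite('pics/s2.png',I)
```

```text
0 [[263.66443309 297.02281819]]
0.045 [[261.48376338 279.74288661]]
0.064 [[260.52776762 272.16744254]]
-0.16 311 [-36.  32.] [-42.  -7.]
-0.15 182 [-35.  30.] [-42.  -3.]
-0.14 107 [-20.  18.] [-42. -32.]
-0.13 104 [-20.  18.] [-42. -29.]
-0.12 158 [-23.  19.] [-43.   5.]
-0.11 994 [-33.  29.] [-94.  85.]
-0.1 246 [-35.  29.] [-94.  80.]
-0.09 365 [-35.  25.] [-92.  78.]
-0.08 330 [-35.  29.] [-87.  78.]
-0.07 130 [-34.  30.] [-87.  79.]
-0.04 6 [-12. -10.] [-19.   5.]
-0.03 24 [-12.  -8.] [-15.  12.]
-0.02 24 [-11.  -9.] [-16.  12.]
-0.01 16 [-11.  -9.] [-15.   7.]
0.0 5 [-11.  -9.] [-9.  5.]
```

View pics/s2.png

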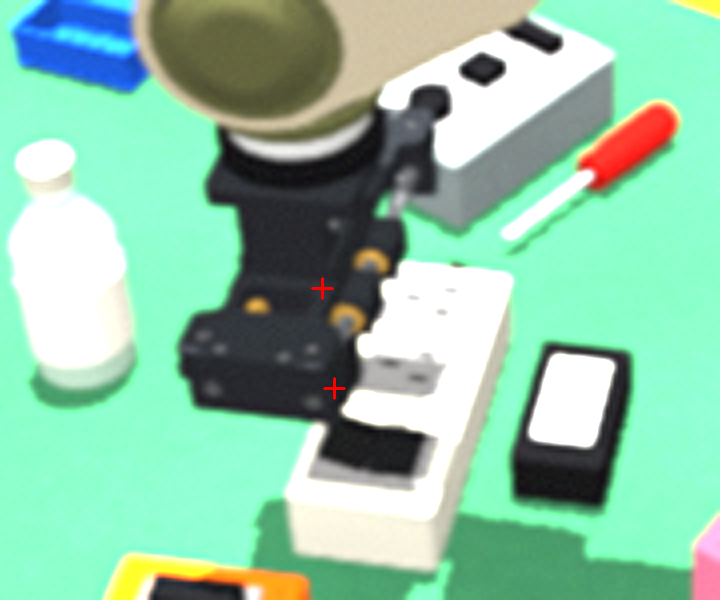

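The gripper body hides the fingers from the side camera, but the depth slice shows about 20 × 35 mm fingers centred on the TCP, as expected. Now I press the rocker.

>>> carry_out(increments=[{"x":0.002,"y":-0.0015,"z":0.01,"yaw":0},{"x":0.002,"y":-0.0015,"z":0.018,"yaw":0},{"x":0.002,"y":-0.0015,"z":0.022,"yaw":0},{"x":0.002,"y":-0.0015,"z":0.025,"yaw":0},{"x":0.002,"y":-0.0015,"z":0.027,"yaw":0},{"x":0.002,"y":-0.0015,"z":0.029,"yaw":0},{"x":0.002,"y":-0.0015,"z":0.0305,"yaw":0},{"x":0.002,"y":-0.0015,"z":0.0315,"yaw":0},{"x":0.002,"y":-0.0015,"z":0.0315,"yaw":0}])

```text
time_s: 3.25
tcp_pos: [0.5023, 0.3238, 0.0575]
tcp_rot: [[0.96, 0.281, 0.001], [0.281, -0.96, 0.0], [0.001, -0.0, -1.0]]
contact_force: [1.7, -0.2, 2.3]
gripper_width: 0.0004
```

>>> carry_out(increments=[{"x":-0.001,"y":0,"z":0.001,"yaw":0},{"x":-0.001,"y":0,"z":0.0025,"yaw":0},{"x":-0.001,"y":0,"z":0.0025,"yaw":0}])

```text
time_s: 3.55
tcp_pos: [0.5008, 0.3233, 0.0545]
tcp_rot: [[0.96, 0.281, -0.0], [0.281, -0.96, -0.0], [-0.0, -0.0, -1.0]]
contact_force: [1.8, 0.4, 1.4]
gripper_width: 0.0007
```

>>> carry_out(increments=[{"x":0,"y":0,"z":0.001,"yaw":0},{"x":0,"y":0,"z":0.002,"yaw":0},{"x":0,"y":0,"z":0.002,"yaw":0}])

```text
time_s: 3.85
tcp_pos: [0.5009, 0.3234, 0.0542]
tcp_rot: [[0.96, 0.281, 0.0], [0.281, -0.96, -0.0], [0.0, 0.0, -1.0]]
contact_force: [-3.3, -2.4, 14.5]
gripper_width: 0.0002
```

It hit a hard stop at 54.2 mm with 14.5 N, so the rocker should be home. Lifting and moving to above the round key.

>>> carry_out(increments=[{"x":0,"y":0,"z":-0.03,"yaw":0},{"x":0,"y":0,"z":-0.07,"yaw":0},{"x":0.002,"y":0.03,"z":-0.08,"yaw":0},{"x":0.006,"y":0.07,"z":-0.08,"yaw":0},{"x":0.01,"y":0.11,"z":-0.08,"yaw":0},{"x":0.014,"y":0.155,"z":-0.08,"yaw":0},{"x":0.018,"y":0.2,"z":-0.08,"yaw":0},{"x":0.022,"y":0.24,"z":-0.08,"yaw":0},{"x":0.0248,"y":0.2755,"z":-0.07,"yaw":0},{"x":0.0248,"y":0.2755,"z":-0.05,"yaw":0},{"x":0.0248,"y":0.2755,"z":-0.03,"yaw":0},{"x":0.0248,"y":0.2755,"z":-0.03,"yaw":0}])

```text
time_s: 5.05
tcp_pos: [0.6001, 0.0659, 0.0797]
tcp_rot: [[0.96, 0.28, -0.007], [0.28, -0.96, 0.001], [-0.006, -0.003, -1.0]]
contact_force: [-0.3, 1.1, 0.3]
gripper_width: 0.0003
```

Run:
```python
from h import *
s=get_state(); print(s['tcp_pos'],s['contact_force'])
f=grab('side'); a=cv2.resize(f['frame'][180:340,210:360,::-1],(600,640),interpolation=2)[:600]
cv2.imwrite('pics/s3.png',a)
f=grab('top'); W=world(f)
cv2.imwrite('pics/t3.png',cv2.resize(f['frame'][170:290,180:380,::-1],None,fx=4,fy=4,interpolation=2))
```

```text
[0.60008959 0.06585111 0.07966683] [-0.32743009  1.06765729  0.31090459]
```

View pics/s3.png

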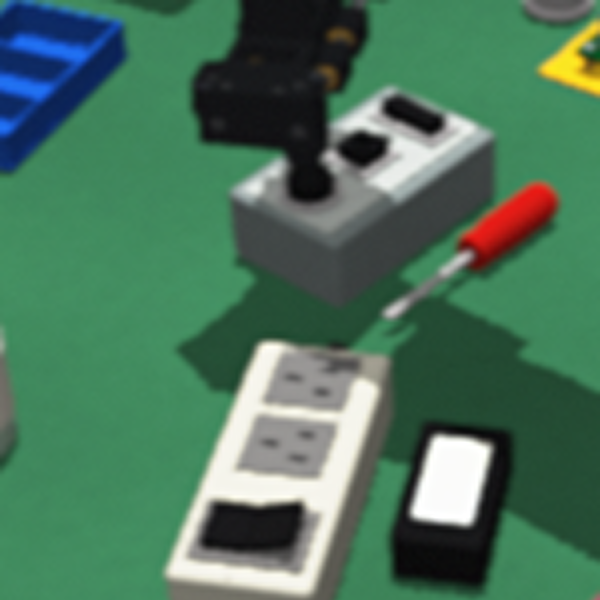

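View pics/t3.png

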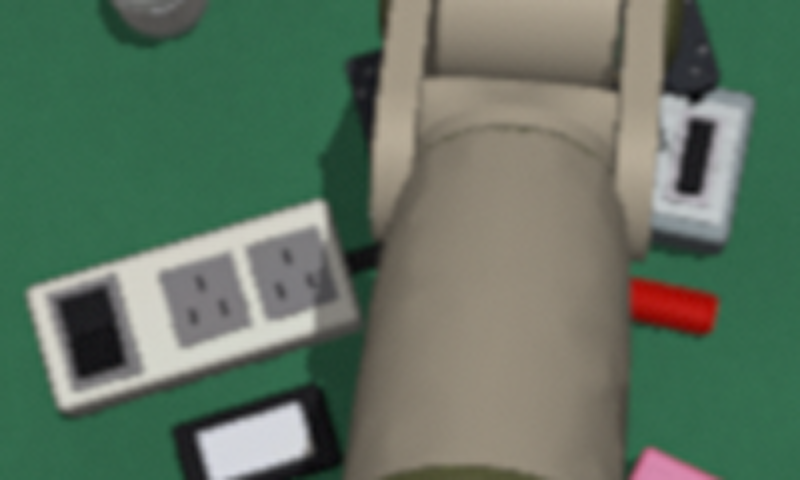

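The rocker's -x half is now raised (side crop (300,520)), so the strip is on. The fingers are over the round key (310,180). Pressing it.

>>> carry_out(increments=[{"x":0.0005,"y":0,"z":0.008,"yaw":0},{"x":0.0005,"y":0,"z":0.012,"yaw":0},{"x":0.0005,"y":0,"z":0.015,"yaw":0},{"x":0.0005,"y":0,"z":0.018,"yaw":0},{"x":0.0005,"y":0,"z":0.02,"yaw":0},{"x":0.0005,"y":0,"z":0.0215,"yaw":0},{"x":0.0005,"y":0,"z":0.022,"yaw":0},{"x":0.0005,"y":0,"z":0.022,"yaw":0},{"x":0.0005,"y":0,"z":0.022,"yaw":0}])

```text
time_s: 6.05
tcp_pos: [0.6026, 0.0661, 0.0607]
tcp_rot: [[0.96, 0.281, 0.0], [0.281, -0.96, 0.0], [0.0, 0.0, -1.0]]
contact_force: [-0.8, 0.4, 1.7]
gripper_width: 0.0006
```

>>> carry_out(increments=[{"x":0,"y":0,"z":0.001,"yaw":0},{"x":0,"y":0,"z":0.002,"yaw":0},{"x":0,"y":0,"z":0.003,"yaw":0},{"x":0,"y":0,"z":0.003,"yaw":0}])

```text
time_s: 6.45
tcp_pos: [0.6027, 0.0661, 0.0593]
tcp_rot: [[0.96, 0.281, 0.001], [0.281, -0.96, -0.0], [0.001, 0.0, -1.0]]
contact_force: [-7.1, 0.7, 14.6]
gripper_width: 0.0007
```

Bottomed at 59.3 mm with 14.6 N. I'll hold briefly, lift, and go to the reset button.

>>> carry_out(increments=[{"x":0,"y":0,"z":0,"yaw":0},{"x":0,"y":0,"z":0,"yaw":0},{"x":0,"y":0,"z":-0.03,"yaw":0},{"x":0,"y":0,"z":-0.075,"yaw":0},{"x":-0.025,"y":0.03,"z":-0.08,"yaw":0},{"x":-0.055,"y":0.066,"z":-0.08,"yaw":0},{"x":-0.085,"y":0.102,"z":-0.08,"yaw":0},{"x":-0.115,"y":0.138,"z":-0.08,"yaw":0},{"x":-0.145,"y":0.174,"z":-0.08,"yaw":0},{"x":-0.175,"y":0.21,"z":-0.08,"yaw":0},{"x":-0.205,"y":0.246,"z":-0.08,"yaw":0},{"x":-0.235,"y":0.28,"z":-0.08,"yaw":0}])

```text
time_s: 7.65
tcp_pos: [0.4545, -0.2706, 0.1376]
tcp_rot: [[0.96, 0.281, 0.0], [0.281, -0.96, -0.0], [-0.0, 0.0, -1.0]]
contact_force: [0.8, -0.5, 0.1]
gripper_width: 0.0008
```

>>> carry_out(increments=[{"x":-0.014,"y":0.0162,"z":0.0,"yaw":0},{"x":-0.014,"y":0.0162,"z":0.03,"yaw":0},{"x":-0.014,"y":0.0162,"z":0.06,"yaw":0},{"x":-0.014,"y":0.0162,"z":0.078,"yaw":0},{"x":-0.014,"y":0.0162,"z":0.078,"yaw":0}])

```text
time_s: 8.15
tcp_pos: [0.4457, -0.2874, 0.0575]
tcp_rot: [[0.96, 0.281, -0.003], [0.281, -0.96, 0.003], [-0.002, -0.004, -1.0]]
contact_force: [0.0, 0.6, 0.7]
gripper_width: 0.0003
```

Run:
```python
from h import *
s=get_state(); print(s['tcp_pos'],s['contact_force'])
f=grab('side'); cv2.imwrite('pics/s4.png',cv2.resize(f['frame'][110:260,250:450,::-1],None,fx=4,fy=4,interpolation=2))
f=grab('top'); W=world(f); g=f['frame'].max(2)
cv2.imwrite('pics/t4.png',cv2.resize(f['frame'][170:290,180:380,::-1],None,fx=4,fy=4,interpolation=2))
v,u=np.mgrid[0:480,0:640]
for n,b in dict(round=(305,192,323,211),square=(326,196,342,213),bar=(345,196,362,221)).items():
    m=(u>=b[0])&(u<=b[2])&(v>=b[1])&(v<=b[3])&(g<70)&(W[...,2]>.05)
    print(n,m.sum(),np.round(W[m].mean(0),4),np.median(W[m][:,2]))
```

```text
[ 0.44565589 -0.28737549  0.05747214] [0.00748721 0.61841689 0.73713392]
round 96 [0.6017 0.0655 0.0586] 0.058636615424519214
square 87 [0.5913 0.0194 0.0628] 0.06300895346674404
bar 91 [ 0.5821 -0.0262  0.0633] 0.06282064288336152
```

View pics/s4.png

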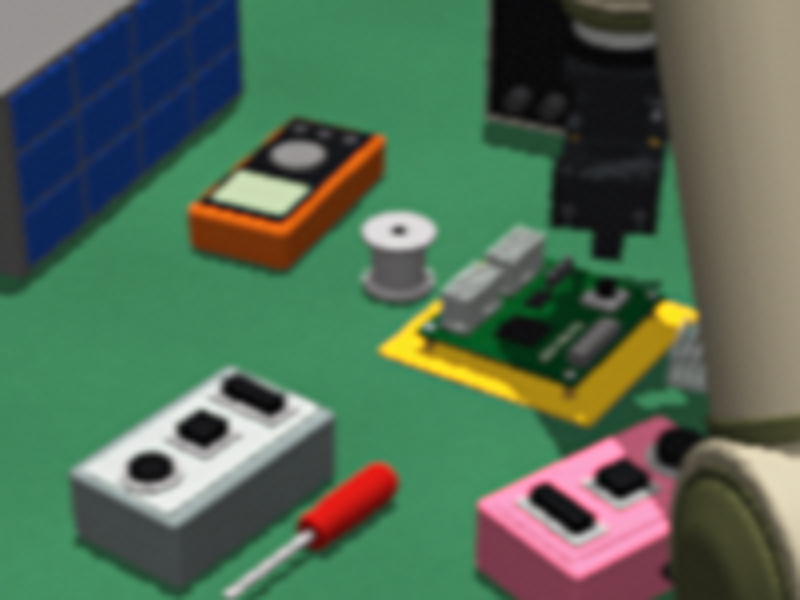

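View pics/t4.png

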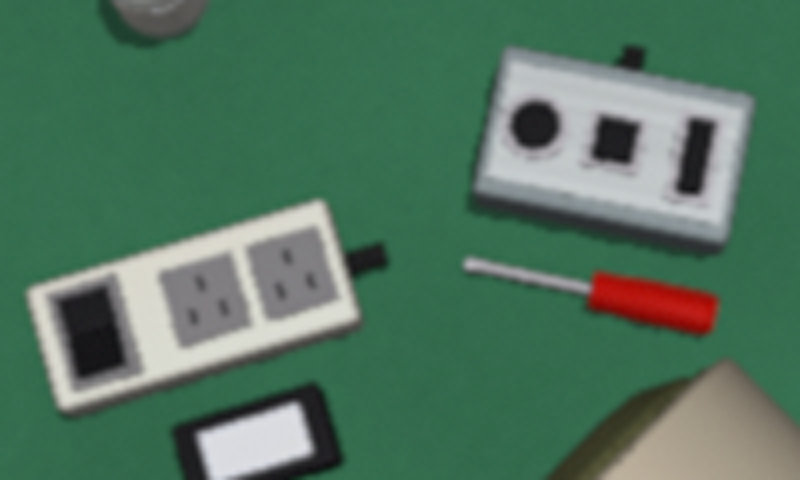

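The round key sits 6.6 mm lower than before, so it is latched. The station has not moved, the rocker is on, and the fingers (605,245) are above the reset cap (605,290). Pressing reset.

>>> carry_out(increments=[{"x":0.001,"y":0,"z":0.01,"yaw":0},{"x":0.001,"y":0,"z":0.018,"yaw":0},{"x":0.001,"y":0,"z":0.022,"yaw":0},{"x":0.001,"y":0,"z":0.025,"yaw":0},{"x":0.001,"y":0,"z":0.0275,"yaw":0},{"x":0.001,"y":0,"z":0.0295,"yaw":0},{"x":0.001,"y":0,"z":0.0305,"yaw":0},{"x":0.001,"y":0,"z":0.0305,"yaw":0},{"x":0.001,"y":0,"z":0.0305,"yaw":0}])

```text
time_s: 9.15
tcp_pos: [0.4477, -0.2878, 0.0294]
tcp_rot: [[0.96, 0.281, -0.0], [0.281, -0.96, 0.0], [-0.0, -0.0, -1.0]]
contact_force: [-2.1, 2.2, 5.0]
gripper_width: 0.0006
```

>>> carry_out(increments=[{"x":0,"y":0,"z":0.001,"yaw":0},{"x":0,"y":0,"z":0.0018,"yaw":0},{"x":0,"y":0,"z":0.0018,"yaw":0},{"x":0,"y":0,"z":0.0018,"yaw":0}])

```text
time_s: 9.55
tcp_pos: [0.4478, -0.2878, 0.029]
tcp_rot: [[0.96, 0.281, 0.0], [0.281, -0.96, -0.0], [0.0, 0.0, -1.0]]
contact_force: [-7.9, 7.7, 20.7]
gripper_width: 0.0006
```

Hard stop at 29.0 mm, 20.7 N, held 0.4 s. Releasing and moving clear.

>>> carry_out(increments=[{"x":0,"y":0,"z":-0.02,"yaw":0},{"x":0,"y":0,"z":-0.06,"yaw":0},{"x":0,"y":0,"z":-0.11,"yaw":0},{"x":0,"y":0,"z":-0.16,"yaw":0},{"x":-0.03,"y":0.02,"z":-0.18,"yaw":0},{"x":-0.06,"y":0.04,"z":-0.2,"yaw":0},{"x":-0.1,"y":0.06,"z":-0.2,"yaw":0},{"x":-0.14,"y":0.08,"z":-0.2,"yaw":0},{"x":-0.18,"y":0.1,"z":-0.2,"yaw":0},{"x":-0.2,"y":0.11,"z":-0.2,"yaw":0},{"x":-0.2,"y":0.11,"z":-0.2,"yaw":0}])

```text
time_s: 10.65
tcp_pos: [0.2848, -0.4514, 0.2272]
tcp_rot: [[0.961, 0.277, -0.0], [0.277, -0.961, -0.001], [-0.0, 0.001, -1.0]]
contact_force: [-0.3, -1.4, -0.2]
gripper_width: 0.0006
```

Run:
```python
from h import *
s=get_state(); print(s['time_s'],s['tcp_pos'],s['contact_force'])
f=grab('side'); cv2.imwrite('pics/s5.png',f['frame'][:,:,::-1])
f=grab('top'); W=world(f); g=f['frame'].max(2); cv2.imwrite('pics/t5.png',f['frame'][:,:,::-1])
v,u=np.mgrid[0:480,0:640]
for n,b,z in (('round',(305,192,323,211),.05),('square',(326,196,342,213),.05),('bar',(345,196,362,221),.05),('reset',(461,262,474,274),.025),('rocker',(190,238,216,270),.045)):
    m=(u>=b[0])&(u<=b[2])&(v>=b[1])&(v<=b[3])&(g<70)&(W[...,2]>z)
    print(n,m.sum(),np.round(W[m].mean(0),4),np.median(W[m][:,2]))
    if n=='rocker':
        p=W[m]; xs=.96*p[:,0]+.2806*p[:,1]-.5535
        for a in(-.02,-.012,.006,.014): k=abs(xs-a-.003)<.004; print(a,np.median(p[k][:,2]))
```

```text
10.65 [ 0.28476163 -0.45139468  0.22715722] [-0.34040896 -1.37558745 -0.2143329 ]
round 95 [0.6017 0.0655 0.0581] 0.05792269071328319
square 84 [0.5913 0.0195 0.0634] 0.06350330792694556
bar 91 [ 0.5816 -0.026   0.063 ] 0.0629321947408651
reset 24 [ 0.4463 -0.2862  0.0348] 0.0353537238849172
rocker 251 [0.4833 0.3178 0.0551] 0.054867431324191175
-0.02 0.05980155982492482
-0.012 0.0567873457587114
0.006 0.0529604593264691
0.014 0.052798260457763514
```

View pics/t5.png

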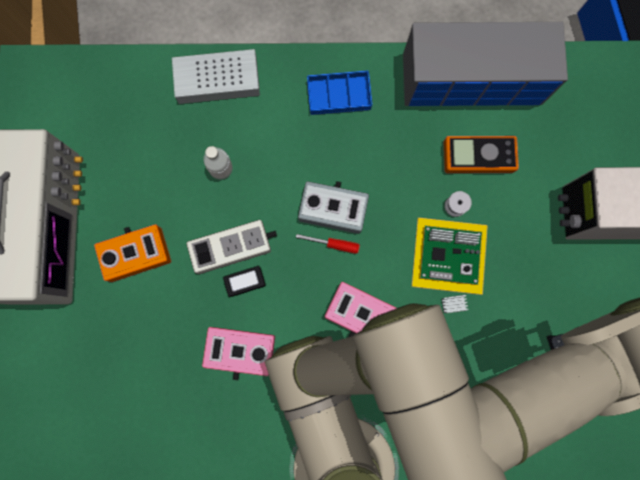

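Everything stands where it began (bottle 217,163; station 333,205; board 450,256). The rocker is level on +x, the round key is in, and the reset and other keys are out. Handing in.

```bash
python3 -c "
from cell import bot; print(bot.job_done())"
```

```text
the job is handed in; nothing more can be done
None
```

I pressed the three controls in the required order with closed fingers and handed the job in at about 11 s; the hand-in gives no verdict. Each was pushed until it reached a hard stop.

| Control | Stop height (TCP) | Force at the stop | Last check |
|---|---|---|---|
| Strip rocker | 54.2 mm | 14.5 N | on: +x half level at about 53 mm, -x half raised to about 60 mm |
| Round key | 59.3 mm | 14.6 N | latched: top at about 58 mm, was 65 mm |
| Reset button | 29.0 mm | 20.7 N | sprung back: top at about 35 mm |

- **Other keys:** the square and bar keys still read about 63 mm, the same as at the start, so they are out.
- **Surroundings:** by eye, the station and all the bystanders are where they were in the first picture. The arm is clear at z = 0.227 m, and the force reading is noise only (under 1.5 N).
- **Failed or disagreed:** my first strip outline fit was cut short, so I used the rocker's own image position, which agreed with the full outline. The first move call was refused for missing keys and moved nothing.

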